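# Take the die's temperature and hang the thermometer up

### The arm

A 7-joint arm with a two-finger parallel gripper is mounted at the origin on the work surface. World frame = base frame: x ahead of the robot, y to its left, z up, the work surface at z = 0. Lengths are in m, angles in rad, forces in N, time in s.
With the tool pointing down it reaches from about 0.4 to 0.875 m from the base axis. Payload 4.4 kg.
Tool frame: the origin (TCP) lies between the finger pads; the fingertips stand 14 mm ahead of it and the grasp point (between the pads) lies 5 mm behind it (ctrl.tip_reach is the distance from the TCP to the fingertips, in m); z points along the fingers, y is the line along which they close (so a half turn about z gives the same grasp; the last joint's range is limited). The gripper opens to 85 mm and grips with 20 to 120 N. Pads are 22 mm wide; open, the fingers measure 114 mm over their backs; the gripper's body (76 mm by 85 mm) begins 54 mm behind the grasp point. The pads swing forward as they close: fully open they stand 13 mm farther back than shut.
Start: joints at [-1.203, 0.628, 0.038, 1.517, -0.027, 0.996, -0.02], TCP at [0.273, 0.59, 0.245] pointing down, gripper open.
Joint ranges: [-3.06, 3.06], [-0.37, 2.12], [-1.25, 1.32], [0.18, 2.47], [-1.1, 4.24], [0.23, 1.98], [-2.94, 2.94]. Speed limits (rad/s): [2.57, 2.57, 3.14, 3.14, 3.14, 3.14, 3.14].

### API

Orientations are given as a unit quaternion [x, y, z, w].
In Python, from plant import ctrl, cams, spotter gives the robot as it stands. The module is installed in compiled form; this text tells all that it offers.
- The arm moves only by the shell command python3 -m jog 'ROWS' [OPENING] [FORCE]. ROWS is JSON, a list of rows, each an object with "translation": the shift along the tool's x, y, z in cm, a list of three; "turn": the turn about the tool's z in rad. A call has 1 to 20 rows; each row is the pose to reach, as a shift and turn from the pose commanded when the call began, along the tool's axes at that moment; what a row does not reach only later rows make up. A row lasts 1/8 s, in which the tool goes at most 62.5 mm and 10.7 degrees, less where a joint would pass 70% of its speed; a pose out of reach is approached as far as the arm can. A call with a gripper value outside its range is refused whole. OPENING is the closure in counts, from 0 (fully open) to 255 (shut), set as the call begins (- or left out, the last holds). The fingers move at their own pace and stop on an object; FORCE is the grip in N (left out, the last holds). Time passes only in rows, so rows that repeat a pose let the fingers close. It gives the time, the measured TCP pose, the force, the opening and the grip force at its end, in the units of the state.
- ctrl.read_state(): the state, without advancing time (a new reading comes with each control period).
- cams.read_camera(name): name is "scene" or "top" or "wrist"; returns (picture, depth): 384x512x3 uint8, blue, green, red; 384x512 float32, m along the optical axis (not along the pixel's ray), 0 where there is no reading.
- cams.get_calibration(name): a dict with "K" (3x3 intrinsics, pixels), "position" and "rotation" of the camera in the world; the wrist camera has in their place "T_tool_cam" (4x4, takes a point from camera to tool coordinates, whose origin is the TCP and whose axes are the flange's). Camera axes: x right, y down, z forward; pixel columns grow to the right and rows downward; lengths in m; the calibration is good to about 2 mm. A picture is of the moment at which its call begins: read the wrist's pose just before it. get_calibration takes no time and is no camera call.
- ctrl.job_done(): hands the job in; it is judged then, once.
Trained networks look in the newest picture that a camera, given by its name, has taken for a name from the list of things; names that differ only in an ending like _2 or _b are one class to them, and where a whole thing is asked for, a point or a joint stands for the part that bears it (a point fixed in the world has none). Each returns a list of dicts, best first, with "confidence" (0 to 1); they miss things now and then, are a little off and sometimes report something else, mostly with a low value. They report only what shows in the picture. A call takes as long as a camera call.
- spotter.recognise(camera, name): "centre" ([column, row] in pixels, amid what is visible of it).
- spotter.place_of(camera, name): "centre" ([column, row] in pixels: a listed point, or the origin of a listed thing).
The state is a dict: "time": time; "q": joint angles; "qvel": joint speeds; "joint_torque": joint torques, N m; "position": TCP position; "orientation": TCP orientation; "wrist_force": force on the tool from outside, world axes, zero at the start; "torque": the same for the moment, N m; "gripper_width": finger opening in m; "grasp_force": force on a finger pad.
Only numpy, scipy, OpenCV 4.12 (cv2) and the standard library are available. Lean on these libraries where they do the work, as an engineer would, in place of code of your own. Each camera call takes 0.05 s, during which the arm holds its last target. There are 200 camera calls.

### The job

Pick up the infrared thermometer and aim its lens squarely at the middle of the round black measuring spot that sticks out of the side of the steel pressing die, about 80 mm away, and hold it still there for at least one second. Then hang the thermometer by its wire eye on the peg of the tool stand, let go, and wait until it hangs still, lens end down. Do not touch the die with the thermometer or the gripper, and leave the other things on the bench where they are.

Things in the scene. Friction and masses are not known exactly. Their poses are not given: they have to be found in the camera images.
- thermometer: grey plastic infrared thermometer, 171 mm long, 0.15-0.31 kg, loose on the bench. Origin: centre of its underside, near its centre of mass; x points along it to the lens, z out of its top. Body: x -60 to 45 mm, 30 mm wide (y), 40 mm high; grip it across y. Black lens barrel, 34 mm diameter, x 45 to 70 mm. A steel wire eye standing in the x-z plane at the other end reaches to x = -101 mm
- lens (a point): the centre of the thermometer's lens face, at x = 70, y = 0, z = 22 mm in the thermometer's frame; it looks along the thermometer's +x. Same axes as the thermometer
- eye (a point): the centre of the thermometer's wire eye, at x = -79, y = 0, z = 22 mm in its frame; free opening 32 mm diameter, outside 44 mm, wire 6 mm thick; the hole's axis is the thermometer's y. Same axes as the thermometer
- die: steel pressing die, fixed: square dark bolster plate 180 x 180 x 40 mm, on it a disc of 140 mm diameter up to 75 mm, on it a bright open-topped steel cup of 120 mm diameter up to 150 mm. Origin: centre of its underside, on the bench; its -x side is the front, from which the black measuring disc sticks out
- spot (a point): the centre of the flat round black measuring spot (face of a 40 mm diameter, 10 mm thick black disc on a 24 mm steel stub that sticks out of the die's cup), at x = -105, y = 0, z = 115 mm in the die's frame. It faces level along the die's -x axis. Same axes as the die
- stand: tool stand, fixed: grey base plate 120 x 120 x 15 mm, upright post of 20 mm diameter up to 265 mm, one steel peg. Origin: centre of its underside, on the bench; the peg points to its -x side
- peg_mid (a point): near the middle of the stand's peg, on its axis, at x = -55, y = 0, z = 260 mm in the stand's frame. The peg is a straight round bar of 12 mm diameter; its axis rises by 10 degrees from the post (x = 0, z = 250 mm) to the tip (x = -100, z = 268 mm, rounded end 6 mm beyond). A thing hung on it by an eye stays there, swings down and takes 5 to 8 s to stop swinging. Same axes as the stand
- socket0: loose unfired clay lamp socket, bell shaped, 90 mm diameter, 65 mm high; bystander. Origin: centre of its underside
- socket1: another such clay socket, 90 mm diameter, 65 mm high; bystander. Origin: centre of its underside
- socket2: a third such clay socket, 90 mm diameter, 65 mm high; bystander. Origin: centre of its underside
- spare_ring: loose steel ring, 100 mm diameter, 35 mm high; bystander. Origin: centre of its underside
- scraper: loose spatula; bystander. Its handle lies to its -x
- mug: loose white mug, 80 mm diameter, 90 mm high; bystander. Origin: centre of its underside

How it is judged:
By the outcome, as a careful person would: the job done as asked, in the order asked, and still so for the second after the job is handed in, with the robot touching nothing.
It also fails if it takes over 72 s, if anything falls off the work surface, if the arm or the gripper's body presses on something with over 40 N, if the wrist force passes 120 N, or if a joint passes its speed limit or range.

## Working session

There is one attempt and no reset: what is moved stays moved. The work goes in short steps, Python scripts to look and compute and a shell command to move; the robot and the scene stay as the last step left them, time stands still between calls to the robot, and variables do not carry over. Pictures are saved under pics/ and viewed, at most 10 in all, crops included, and the job is handed in when it is done.

```bash
mkdir -p pics; ls; cat > h.py <<'E'
import numpy as np, cv2
from plant import ctrl, cams, spotter
from scipy.spatial.transform import Rotation as R
def cal(n, st=None):
    c=cams.get_calibration(n); K=np.array(c["K"])
    if n=="wrist":
        T=np.eye(4); T[:3,:3]=R.from_quat(st["orientation"]).as_matrix(); T[:3,3]=st["position"]
        T=T@np.array(c["T_tool_cam"]); return K,T[:3,3],T[:3,:3]
    r=np.array(c["rotation"]); 
    r=r if r.shape==(3,3) else R.from_quat(r).as_matrix()
    return K,np.array(c["position"]),r
def ray(n,px,st=None):
    K,p,r=cal(n,st); d=r@np.linalg.solve(K,[px[0],px[1],1.]); return p,d
def cloud(n,depth,st=None):
    K,p,r=cal(n,st); v,u=np.indices(depth.shape)
    d=np.stack([u,v,np.ones_like(u)],-1)@np.linalg.inv(K).T
    return p+(d*depth[...,None])@r.T
def tri(rays):
    A=np.zeros((3,3));b=np.zeros(3)
    for p,d in rays:
        d=d/np.linalg.norm(d);M=np.eye(3)-np.outer(d,d);A+=M;b+=M@p
    x=np.linalg.solve(A,b); return x,[np.linalg.norm(np.cross(x-p,d/np.linalg.norm(d))) for p,d in rays]
E
python3 - <<'E'
from h import *
np.set_printoptions(precision=4,suppress=True)
ims=[]
for n in("scene","top"):
    im,d=cams.read_camera(n); np.savez(f"/tmp/{n}.npz",im=im,d=d); ims.append(im); P=cloud(n,d)
    print(n,cal(n)[1],cal(n)[2][:,2])
    for t in "thermometer lens eye die spot stand peg_mid socket0 spare_ring scraper mug".split():
        for r in spotter.place_of(n,t)[:3 if t=="socket0" else 1]:
            c=r["centre"];u,v=np.clip(np.round(c).astype(int),0,[511,383]);print(t,np.round(c,1),round(r["confidence"],2),P[v,u])
cv2.imwrite("pics/a.png",ims[0]);cv2.imwrite("pics/b.png",ims[1])
print(ctrl.read_state())
E
```

```text
pics
scene [1.4942 0.653  0.9936] [-0.6486 -0.4929 -0.58  ]
thermometer [262.5 222.7] 0.85 [ 0.5568 -0.022   0.0281]
lens [247.2 228.6] 0.88 [ 0.5982 -0.0668 -0.0002]
eye [275.1 211.8] 0.72 [ 0.4359 -0.0416  0.0009]
die [195.1 223.5] 0.57 [ 0.7406 -0.2175  0.0405]
spot [205.3 185.7] 0.77 [ 0.6121 -0.2792  0.1288]
stand [162.4 184.1] 0.69 [ 0.6263 -0.5495  0.0319]
peg_mid [319.  212.9] 0.57 [0.6308 0.254  0.2624]
socket0 [343.6 248. ] 0.96 [0.477  0.3045 0.0246]
socket0 [235.  258.4] 0.94 [0.7652 0.0111 0.0146]
spare_ring [392.4 255.1] 0.72 [0.4057 0.4618 0.0301]
scraper [218.1 174.2] 0.54 [ 0.3631 -0.4421  0.0001]
mug [164.3 185.1] 0.87 [ 0.6221 -0.5413  0.0276]
top [ 0.3381 -0.0361  1.4455] [ 0.1745 -0.01   -0.9846]
thermometer [252.1 202.8] 0.67 [ 0.531  -0.0312  0.0349]
lens [256.3 184.2] 0.6 [ 0.6096 -0.0469  0.0027]
eye [251.5 219.7] 0.58 [ 0.4706 -0.0307 -0.0036]
die [313.5 158.3] 0.73 [ 0.6863 -0.2588  0.1033]
spot [324.7 183.7] 0.8 [ 0.6085 -0.3152  0.001 ]
stand [183.9 162.4] 0.74 [0.6909 0.2283 0.0335]
peg_mid [164.8 165. ] 0.87 [0.6864 0.3073 0.0049]
socket0 [324.7 222.7] 0.97 [ 0.4519 -0.2976  0.0635]
socket0 [249.6 150.1] 0.76 [ 0.7292 -0.0246  0.0621]
socket0 [166.2 228.4] 0.67 [0.4376 0.2824 0.0589]
spare_ring [122.9 246.4] 0.84 [0.3753 0.454  0.003 ]
scraper [366.  248.5] 0.98 [ 0.3615 -0.457   0.0144]
mug [388.8 189.9] 0.66 [ 0.5725 -0.5395  0.0659]
{'time': 1.2, 'q': array([-1.2028,  0.6284,  0.0385,  1.5174, -0.027 ,  0.9963, -0.02  ]), 'qvel': array([ 0.001 , -0.0002,  0.0009,  0.0002,  0.0003,  0.0002,  0.0004]), 'joint_torque': array([  0.0005, -56.3274,   1.226 , -19.3775,   0.011 ,   0.0017,
        -0.    ]), 'position': array([0.2732, 0.5898, 0.2453]), 'orientation': array([ 0.2152,  0.9766,  0.    , -0.    ]), 'wrist_force': array([ 0.3246, -0.602 , -0.7103]), 'torque': array([0.0044, 0.0103, 0.0045]), 'grasp_force': 0.0, 'gripper_width': 0.08516956965243404}
```

View pics/a.png

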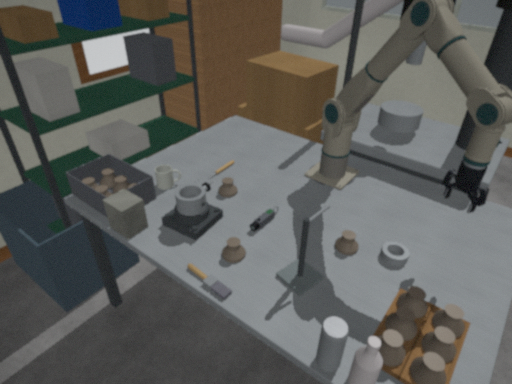

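View pics/b.png

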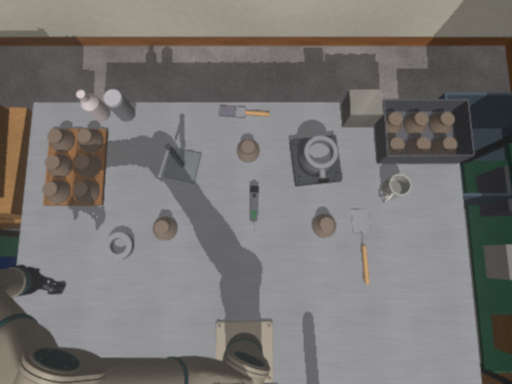

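Scene view: thermometer at (262,222), lens towards the die at (193,212), stand at (302,260) with its peg towards (328,207). The top view agrees, with the thermometer at (254,203), die (318,158) and stand (182,165). Next I'll work out the wrist camera's offset and a coarse die and stand yaw from the clouds.

```bash
python3 - <<'E'
from h import *
np.set_printoptions(precision=4,suppress=True)
print(np.array(cams.get_calibration("wrist")["T_tool_cam"]),np.array(cams.get_calibration("wrist")["K"]))
for n in("scene","top"):
    z=np.load(f"/tmp/{n}.npz");P=cloud(n,z["d"]).reshape(-1,3);P=P[(z["d"]>0).ravel()]
    def sel(x0,x1,y0,y1,z0,z1):
        return P[(P[:,0]>x0)&(P[:,0]<x1)&(P[:,1]>y0)&(P[:,1]<y1)&(P[:,2]>z0)&(P[:,2]<z1)]
    def rect(q):
        (c,s,a)=cv2.minAreaRect((q[:,:2]*1000).astype(np.float32)); return np.round(c,0),np.round(s,0),round(a,1),len(q)
    print(n,"stand base",rect(sel(.5,.85,.1,.4,.008,.022)))
    q=sel(.4,.85,.05,.45,.235,.29);print("peg",rect(q) if len(q) else 0)
    print("bolster",rect(sel(.52,.87,-.42,-.12,.034,.046)))
    q=sel(.52,.87,-.42,-.12,.14,.16);print("cup",rect(q))
    q=sel(.52,.87,-.42,-.12,.09,.135);print("spot/cup",rect(q))
    print("therm",rect(sel(.4,.65,-.13,.05,.028,.06)))
E
```

```text
[[-0.0002 -0.965  -0.2622  0.0671]
 [ 1.      0.0002 -0.0013  0.0012]
 [ 0.0013 -0.2622  0.965  -0.1291]
 [ 0.      0.      0.      1.    ]] [[296.866    0.     251.9388]
 [  0.     296.866  192.1954]
 [  0.       0.       1.    ]]
scene stand base (array([687., 240.]), array([124., 123.]), 78.2, 838)
peg (array([641., 253.]), array([ 20., 114.]), 75.2, 156)
bolster (array([ 729., -297.]), array([186., 285.]), 23.1, 525)
cup (array([ 747., -334.]), array([119., 271.]), 37.9, 298)
spot/cup (array([ 747., -289.]), array([127., 302.]), 69.3, 545)
therm (array([518., -34.]), array([ 32., 170.]), 88.1, 188)
top stand base (array([678., 246.]), array([305., 306.]), 83.2, 839)
peg (array([642., 250.]), array([ 21., 114.]), 74.2, 155)
bolster (array([ 733., -306.]), array([240., 245.]), 6.2, 727)
cup (array([ 753., -332.]), array([116., 272.]), 44.1, 464)
spot/cup (array([ 748., -305.]), array([128., 304.]), 64.9, 692)
therm (array([515., -39.]), array([ 30., 170.]), 89.8, 296)
```

```bash
python3 -m jog '[{"translation":[0,0,-12],"turn":0},{"translation":[0,0,-15],"turn":0},{"translation":[-47,-47,-15],"turn":-0.436},{"translation":[-47,-47,-15],"turn":-0.436},{"translation":[-47,-47,-15],"turn":-0.436},{"translation":[-47,-47,-15],"turn":-0.436},{"translation":[-47,-47,-15],"turn":-0.436},{"translation":[-47,-47,-15],"turn":-0.436},{"translation":[-47,-47,-15],"turn":-0.436},{"translation":[-47,-47,-15],"turn":-0.436},{"translation":[-47,-47,-15],"turn":-0.436},{"translation":[-47,-47,-15],"turn":-0.436},{"translation":[-47,-47,-15],"turn":-0.436},{"translation":[-47,-47,-15],"turn":-0.436},{"translation":[-47,-47,-15],"turn":-0.436},{"translation":[-47,-47,-15],"turn":-0.436},{"translation":[-47,-47,-15],"turn":-0.436},{"translation":[-47,-47,-15],"turn":-0.436}]' 0 60
cat >> h.py <<'E'
def rect(q):
    (c,s,a)=cv2.minAreaRect((q[:,:2]*1000).astype(np.float32)); return np.round(c,0),np.round(s,0),round(a,1),len(q)
def look(tag,names):
    st=ctrl.read_state(); im,d=cams.read_camera("wrist"); P=cloud("wrist",d,st)
    np.savez(f"/tmp/{tag}.npz",im=im,d=d,P=P,pos=st["position"],q=st["orientation"]); cv2.imwrite(f"pics/{tag}.png",im)
    print("tcp",st["position"],st["orientation"],"t",st["time"])
    for t in names:
        for r in spotter.place_of("wrist",t)[:1]:
            c=r["centre"];u,v=np.clip(np.round(c).astype(int),0,[511,383]);print(t,np.round(c,1),round(r["confidence"],2),P[v,u])
    return st,im,d,P
def sel(P,x0,x1,y0,y1,z0,z1):
    P=P.reshape(-1,3)
    return P[(P[:,0]>x0)&(P[:,0]<x1)&(P[:,1]>y0)&(P[:,1]<y1)&(P[:,2]>z0)&(P[:,2]<z1)]
np.set_printoptions(precision=4,suppress=True)
E
python3 - <<'E'
from h import *
st,im,d,P=look("c","thermometer lens eye spot die stand peg_mid".split())
print("peg",rect(sel(P,.4,.67,.05,.45,.235,.29)))
q=sel(P,.55,.87,-.42,-.12,.034,.046);print("bol",rect(q))
q=sel(P,.58,.87,-.42,-.12,.145,.155);print("cup",rect(q))
q=sel(P,.4,.65,-.13,.05,.028,.06);print("th",rect(q))
q=sel(P,.4,.65,-.1,.05,.034,.06);print("th body",rect(q),np.median(q[:,2]))
E
```

```text
time: 3.45
position: [0.502, -0.0336, 0.3954]
orientation: [-0.002, 1.0, 0.0, 0.0]
wrist_force: [0.9, 0.5, 0.6]
gripper_width: 0.0858
grasp_force: 0.0
tcp [ 0.502  -0.0336  0.3954] [-0.0017  1.      0.0001  0.0001] t 3.45
thermometer [249.7 166.3] 0.57 [ 0.522  -0.0357  0.0403]
lens [250.9 207.9] 0.82 [ 0.5951 -0.0338  0.0397]
eye [251.4 121.1] 0.61 [ 0.4496 -0.0342  0.0448]
spot [ 80.6 221.1] 0.9 [ 0.5951 -0.2894  0.1049]
die [128.1 252.5] 0.84 [ 0.4953 -0.0868  0.4053]
stand [393.6 246.4] 0.69 [0.677  0.2336 0.0149]
peg_mid [249.8 166.4] 0.6 [ 0.522  -0.0357  0.0403]
peg (array([0., 0.]), array([0., 0.]), 0.0, 0)
bol (array([ 699., -275.]), array([181., 181.]), 5.9, 2080)
cup (array([ 660., -287.]), array([39., 95.]), 26.6, 838)
th (array([514., -37.]), array([ 32., 169.]), 88.3, 1463)
th body (array([515., -36.]), array([ 30., 167.]), 88.0, 1398) 0.04033608788109333
```

View pics/c.png

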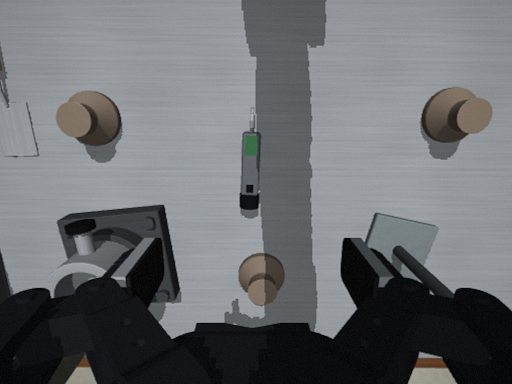

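View c shows the thermometer at (250,165) with its lens at (250,203), the spot's black disc at (81,228), the die at left and the peg at (425,272) on the right, partly behind a finger. The spot, die and stand agree with the coarse fits. I'll come down over the thermometer for a close measurement.

```bash
python3 -m jog '[{"translation":[-1.5,-0.2,5],"turn":0},{"translation":[-2.4,-0.2,10],"turn":0},{"translation":[-2.4,-0.2,15],"turn":0},{"translation":[-2.4,-0.2,15],"turn":0},{"translation":[-2.4,-0.2,15],"turn":0}]'
python3 - <<'E'
from h import *
st,im,d,P=look("d","thermometer lens eye".split()); print(st["q"])
q=sel(P,.4,.65,-.1,.05,.034,.06); q=q[np.abs(q[:,1]+.036)<.025]; print("body",rect(q),np.median(q[:,2]))
print("all",rect(sel(P,.4,.65,-.08,.02,.015,.06)))
xs=np.arange(.46,.60,.01)
m=[(x,(q[(abs(q[:,0]-x)<.005)][:,1].min()+q[(abs(q[:,0]-x)<.005)][:,1].max())/2) for x in xs if (abs(q[:,0]-x)<.005).sum()>15]
m=np.array(m);f=np.polyfit(m[:,0],m[:,1],1);print(m,np.degrees(np.arctan(f[0])),np.polyval(f,.53))
print("xrange",q[:,0].min(),q[:,0].max())
E
```

```text
time: 4.47
position: [0.5273, -0.0364, 0.2469]
orientation: [-0.001, 1.0, -0.0, 0.001]
wrist_force: [0.2, 0.6, -0.1]
gripper_width: 0.0857
grasp_force: 0.0
tcp [ 0.5273 -0.0364  0.2469] [-0.001   1.     -0.0001  0.0012] t 4.475
thermometer [249.5 163.6] 0.88 [ 0.5188 -0.0375  0.0406]
lens [251.6 223.4] 0.81 [ 0.5915 -0.0351  0.0384]
eye [252.1 100.1] 0.73 [ 0.4491 -0.0354  0.0432]
[-0.1218  0.4577  0.1987  1.8597 -0.1182  0.833   1.7091]
body (array([514., -36.]), array([ 30., 168.]), 88.0, 2889) 0.04032351358573388
all (array([513., -34.]), array([ 34., 171.]), 86.9, 3052)
[[ 0.46   -0.0337]
 [ 0.47   -0.0342]
 [ 0.48   -0.0342]
 [ 0.49   -0.0347]
 [ 0.5    -0.0353]
 [ 0.51   -0.0354]
 [ 0.52   -0.0358]
 [ 0.53   -0.0358]
 [ 0.54   -0.0364]
 [ 0.55   -0.037 ]
 [ 0.56   -0.037 ]
 [ 0.57   -0.0376]
 [ 0.58   -0.0382]
 [ 0.59   -0.0382]] -2.0160875754794434 -0.03613826202791792
xrange 0.43018877537572575 0.5984126785261231
```

View pics/d.png

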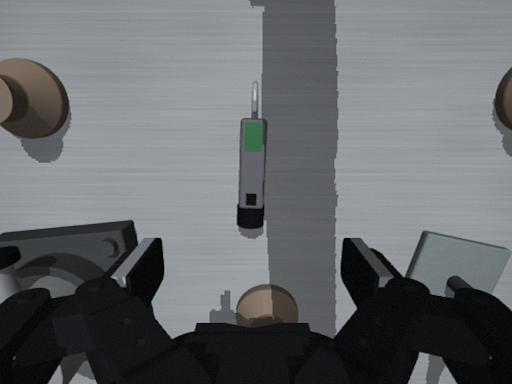

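The thermometer is at (252,165), with its lens at (250,217) and eye at (255,98). Both heights give an origin of about (0.530,-0.036), yaw -2.0° and top at 40 mm, which matches the text. I'll go down and grip.

```bash
python3 -m jog '[{"translation":[-0.3,0,6],"turn":0.035},{"translation":[-0.3,0,12],"turn":0.035},{"translation":[-0.3,0,17],"turn":0.035},{"translation":[-0.3,0,20.5],"turn":0.035},{"translation":[-0.3,0,22.5],"turn":0.035},{"translation":[-0.3,0,22.5],"turn":0.035},{"translation":[-0.3,0,22.5],"turn":0.035}]'
python3 -m jog '[{"translation":[0,0,0],"turn":0},{"translation":[0,0,0],"turn":0},{"translation":[0,0,0],"turn":0},{"translation":[0,0,0],"turn":0},{"translation":[0,0,0],"turn":0},{"translation":[0,0,0],"turn":0},{"translation":[0,0,0],"turn":0}]' 255 60
```

```text
time: 5.55
position: [0.5302, -0.0362, 0.0215]
orientation: [0.016, 1.0, -0.0, 0.001]
wrist_force: [-0.1, -0.4, 0.9]
gripper_width: 0.0852
grasp_force: 0.0
time: 6.42
position: [0.5294, -0.0362, 0.0209]
orientation: [0.016, 1.0, 0.0, 0.0]
wrist_force: [0.3, -0.1, 5.5]
gripper_width: 0.029
grasp_force: 60.2
```

```bash
python3 -m jog '[{"translation":[0,0,-2],"turn":0},{"translation":[0,0,-6],"turn":0},{"translation":[2,-2,-11],"turn":0},{"translation":[5,-4.6,-17],"turn":0},{"translation":[5,-4.6,-23],"turn":0},{"translation":[5,-4.6,-29],"turn":0},{"translation":[5,-4.6,-33],"turn":0},{"translation":[5,-4.6,-33],"turn":0},{"translation":[5,-4.6,-33],"turn":0}]'
python3 - <<'E'
from h import *
from scipy.optimize import least_squares
st,im,d,P=look("e","thermometer lens eye spot".split())
for t in "ce":
    z=np.load(f"/tmp/{t}.npz");P=z["P"]
    b=rect(sel(P,.55,.87,-.42,-.12,.034,.046));print(t,"bol",b)
    q=sel(P,.55,.63,-.35,-.22,.09,.15);q=q[q[:,2]>.075]
    print("disc",len(q),q.min(0),q.max(0)); print(rect(q[q[:,0]<.612]))
    # cup wall cylinder fit
    w=sel(P,.58,.80,-.36,-.18,.08,.147); w=w[w[:,0]>.622]
    f=least_squares(lambda p:np.hypot(w[:,0]-p[0],w[:,1]-p[1])-.06,[.7,-.275],loss="soft_l1",f_scale=.002);print("cup",f.x,len(w))
# thermometer in hand, in tool frame
z=np.load("/tmp/e.npz");P=z["P"];Rt=R.from_quat(z["q"]).as_matrix();T=(P.reshape(-1,3)-z["pos"])@Rt
q=T[(abs(T[:,1])<.025)&(T[:,2]<.04)&(T[:,2]>-.045)&(T[:,0]<.12)&(T[:,0]>0.015)]
print("held",q.min(0),q.max(0))
for x in np.arange(.02,.10,.01):
    s=q[abs(q[:,0]-x)<.005]
    if len(s)>5: print(round(x,3),len(s),(s[:,1].min()+s[:,1].max())/2,np.ptp(s[:,1]),np.median(s[:,2]))
E
```

```text
time: 7.55
position: [0.4766, -0.0802, 0.3491]
orientation: [0.016, 1.0, 0.0, -0.001]
wrist_force: [-0.6, 0.1, -3.0]
gripper_width: 0.0293
grasp_force: 59.9
tcp [ 0.4766 -0.0802  0.3491] [ 0.0163  0.9999  0.0002 -0.0012] t 7.55
thermometer [252.9 238.4] 0.97 [ 0.4584 -0.0779  0.3696]
eye [249.   78.9] 0.78 [ 0.3995 -0.0773  0.3724]
spot [101.7 257.2] 0.83 [ 0.5947 -0.2884  0.1089]
c bol (array([ 699., -275.]), array([181., 181.]), 5.9, 2080)
disc 669 [ 0.5923 -0.3054  0.0963] [ 0.63   -0.2648  0.1365]
(array([ 603., -284.]), array([19., 40.]), 6.0, 452)
cup [ 0.7009 -0.259 ] 1573
e bol (array([ 646., -281.]), array([ 74., 181.]), 6.2, 1869)
disc 697 [ 0.592  -0.306   0.0953] [ 0.6274 -0.2652  0.1372]
(array([ 603., -285.]), array([19., 40.]), 5.6, 569)
cup [ 0.6728 -0.246 ] 272
held [ 0.015  -0.014  -0.0252] [0.0993 0.0162 0.0166]
0.02 1663 0.001102710092433088 0.030085108429350464 -0.019437501134073797
0.03 1816 0.001143810249991128 0.030081514697196783 -0.020054102895234155
0.04 1951 0.0011136512680116088 0.03018010713508701 -0.0200653025714383
0.05 2094 0.0011331093079765646 0.02997053598115275 -0.020101002932357122
0.06 1614 0.0011867473216271096 0.030014503290465386 -0.018582687052711256
0.07 493 0.0011320479313934187 0.006015884402787653 -0.020331875050430635
0.08 571 0.0011653130837977694 0.005935855486604032 -0.022518471232331572
0.09 499 0.0011358734668507665 0.00591412700972203 -0.020412456995049025
```

View pics/e.png

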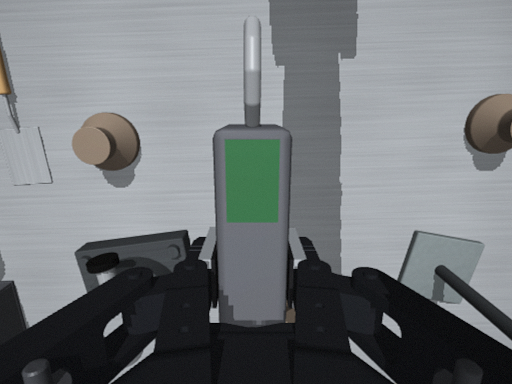

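View e shows the thermometer firmly held and level at columns 215–290. The eye is at (252,65) and the spot disc at (103,262). Spot is about (0.594,-0.2856) with die yaw 5.9°, and two views and the bolster fit agree. Next I move to the aim pose.

```bash
python3 -m jog '[{"translation":[1,-5,0],"turn":-0.05},{"translation":[2,-10,0],"turn":-0.136},{"translation":[2.55,-15,3],"turn":-0.136},{"translation":[2.55,-19.5,8],"turn":-0.136},{"translation":[2.55,-22.3,13],"turn":-0.136},{"translation":[2.55,-22.3,18],"turn":-0.136},{"translation":[2.55,-22.3,21.5],"turn":-0.136},{"translation":[2.55,-22.3,23.5],"turn":-0.136},{"translation":[2.55,-22.3,23.5],"turn":-0.136},{"translation":[2.55,-22.3,23.5],"turn":-0.136},{"translation":[2.55,-22.3,23.5],"turn":-0.136}]'
python3 - <<'E'
from h import *
s=ctrl.read_state();print(s["position"],s["orientation"],s["q"],s["wrist_force"])
st,im,d,P=look("f","thermometer lens eye spot".split())
r=R.from_quat(s["orientation"]).as_matrix();print("heading",-r[:,0]); 
L=s["position"]+r@[-.071,.0011,-.0012];S=np.array([.594,-.2856,.115]);print("lens",L,"along axis, off",(S-L)@-r[:,0],np.linalg.norm(np.cross(S-L,r[:,0])), (S-L)@r[:,1])
im,d=cams.read_camera("scene");P=cloud("scene",d)
for t in("lens","spot","eye"):
    for k in spotter.place_of("scene",t)[:1]: print(t,k)
cv2.imwrite("pics/g.png",cv2.resize(im[140:260,140:300],None,fx=4,fy=4,interpolation=cv2.INTER_CUBIC))
E
```

```text
time: 9.18
position: [0.4455, -0.303, 0.1163]
orientation: [-0.052, 0.999, -0.001, 0.001]
wrist_force: [-0.6, 0.6, -1.2]
gripper_width: 0.0291
grasp_force: 60.0
[ 0.4455 -0.303   0.1163] [-0.0516  0.9987 -0.0006  0.0009] [ 0.4183  0.6644  0.1929  1.9493 -0.2295  0.5465  2.4416] [-0.6431  0.6264 -1.2406]
tcp [ 0.4455 -0.303   0.1163] [-0.0516  0.9987 -0.0006  0.0009] t 9.175
thermometer [250.6 236.1] 0.72 [ 0.4272 -0.3039  0.1351]
eye [252.6  77.5] 0.69 [ 0.3685 -0.3092  0.1405]
heading [0.9947 0.1031 0.0017]
lens [ 0.516  -0.2945  0.1177] along axis, off 0.0784787448956141 0.0029122066497464178 0.0008617667546801727
lens {'centre': [215.1, 176.4], 'confidence': 0.6}
spot {'centre': [206.1, 184.7], 'confidence': 0.61}
eye {'centre': [239.5, 163.9], 'confidence': 0.44}
```

View pics/g.png

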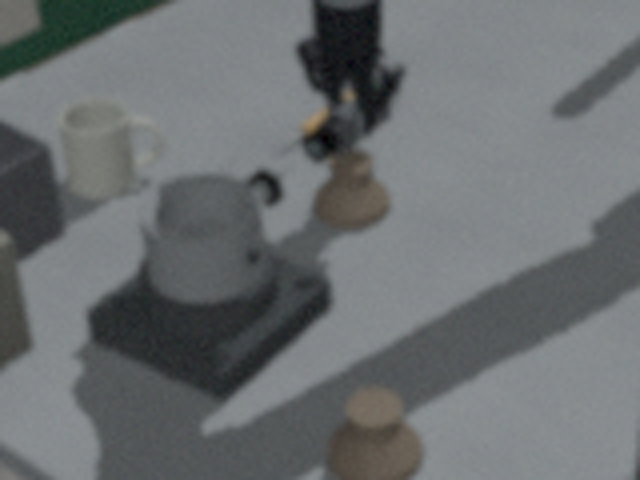

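The picture shows the held thermometer at (340,125), clear of the socket below, facing the spot disc at (265,187). The lens is 2.7 mm high and 0.9 mm to the side, so I'll correct that and hold.

```bash
python3 -m jog '[{"translation":[0.1,0.1,0.25],"turn":0},{"translation":[0.1,0.1,0.25],"turn":0},{"translation":[0.1,0.1,0.25],"turn":0},{"translation":[0.1,0.1,0.25],"turn":0}]'
python3 - <<'E'
from h import *
s=ctrl.read_state()
r=R.from_quat(s["orientation"]).as_matrix();print("heading",-r[:,0]); 
L=s["position"]+r@[-.071,.0011,-.0012];S=np.array([.594,-.2856,.115]);print("lens",L,(S-L)@-r[:,0],np.linalg.norm(np.cross(S-L,r[:,0])), (S-L)@r,s["time"])
E
```

```text
time: 10.12
position: [0.4437, -0.3017, 0.1128]
orientation: [-0.052, 0.999, -0.0, 0.0]
wrist_force: [-0.4, 1.1, -2.4]
gripper_width: 0.0291
grasp_force: 60.0
heading [ 0.9947  0.103  -0.    ]
lens [ 0.5142 -0.2933  0.114 ] 0.08012520864068101 0.001172860271651872 [-0.0801 -0.0006 -0.001 ] 10.125
```

```bash
python3 -m jog '[{"translation":[0,-0.05,-0.1],"turn":0},{"translation":[0,-0.05,-0.1],"turn":0},{"translation":[0,-0.05,-0.1],"turn":0},{"translation":[0,-0.05,-0.1],"turn":0},{"translation":[0,-0.05,-0.1],"turn":0},{"translation":[0,-0.05,-0.1],"turn":0},{"translation":[0,-0.05,-0.1],"turn":0},{"translation":[0,-0.05,-0.1],"turn":0},{"translation":[0,-0.05,-0.1],"turn":0},{"translation":[0,-0.05,-0.1],"turn":0},{"translation":[0,-0.05,-0.1],"turn":0},{"translation":[0,-0.05,-0.1],"turn":0},{"translation":[0,-0.05,-0.1],"turn":0},{"translation":[0,-0.05,-0.1],"turn":0},{"translation":[0,-0.05,-0.1],"turn":0},{"translation":[0,-0.05,-0.1],"turn":0},{"translation":[0,-0.05,-0.1],"turn":0},{"translation":[0,-0.05,-0.1],"turn":0}]'
```

```text
time: 12.38
position: [0.4438, -0.3021, 0.1138]
orientation: [-0.052, 0.999, 0.0, -0.0]
wrist_force: [0.2, -0.6, -2.5]
gripper_width: 0.0294
grasp_force: 60.0
```

```bash
python3 -m jog '[{"translation":[0,0,-5],"turn":0},{"translation":[0,0,-11],"turn":0},{"translation":[0,0,-17],"turn":0},{"translation":[0,0,-23],"turn":0},{"translation":[0,0,-28.6],"turn":0.1},{"translation":[-12.9,49.5,-28.6],"turn":1.941},{"translation":[-12.9,49.5,-28.6],"turn":1.941},{"translation":[-12.9,49.5,-28.6],"turn":1.941},{"translation":[-12.9,49.5,-28.6],"turn":1.941},{"translation":[-12.9,49.5,-28.6],"turn":1.941},{"translation":[-12.9,49.5,-28.6],"turn":1.941},{"translation":[-12.9,49.5,-28.6],"turn":1.941},{"translation":[-12.9,49.5,-28.6],"turn":1.941},{"translation":[-12.9,49.5,-28.6],"turn":1.941},{"translation":[-12.9,49.5,-28.6],"turn":1.941},{"translation":[-12.9,49.5,-28.6],"turn":1.941},{"translation":[-12.9,49.5,-28.6],"turn":1.941},{"translation":[-12.9,49.5,-28.6],"turn":1.941},{"translation":[-12.9,49.5,-28.6],"turn":1.941},{"translation":[-12.9,49.5,-28.6],"turn":1.941}]'
python3 - <<'E'
from h import *
st,im,d,P=look("i","thermometer eye peg_mid stand".split());print(st["q"])
q=sel(P,.5,.72,.18,.36,.24,.285); 
rt=R.from_quat(st["orientation"]).as_matrix();print("heading",np.degrees(np.arctan2(-rt[1,0],-rt[0,0])))
print("peg",rect(q))
c=q[:,:2].mean(0);u,s,v=np.linalg.svd(q[:,:2]-c,full_matrices=False);print(c,v[0],s)
T=(q-st["position"])@rt; print("peg in tool min/max",T.min(0),T.max(0))
for y in np.arange(.04,.15,.01):
    s=T[abs(T[:,1]-y)<.005]
    if len(s)>5: print(round(y,3),len(s),"x mid",(s[:,0].min()+s[:,0].max())/2,np.ptp(s[:,0]),"z top",s[:,2].min())
E=(P.reshape(-1,3)-st["position"])@rt
q=E[(abs(E[:,1])<.012)&(E[:,2]<.03)&(E[:,2]>-.04)&(E[:,0]<.12)&(E[:,0]>.066)];print("eye",q.min(0),q.max(0))
E
```

```text
time: 14.88
position: [0.5211, 0.2033, 0.3999]
orientation: [0.795, 0.607, 0.0, -0.0]
wrist_force: [-0.3, 0.1, -1.6]
gripper_width: 0.029
grasp_force: 60.1
tcp [0.5211 0.2033 0.3999] [ 0.7949  0.6068  0.0001 -0.0001] t 14.875
thermometer [252.4 236.9] 0.74 [0.5257 0.222  0.4194]
eye [248.2  77.1] 0.92 [0.5401 0.2799 0.4223]
stand [120.4  18.3] 0.69 [0.3734 0.4617 0.0012]
[-0.7524  0.3904  0.4956  1.5496 -0.1921  1.2502 -0.4944]
heading -105.28540742568885
peg (array([639., 254.]), array([ 19., 116.]), 75.2, 2198)
[0.6435 0.2503] [-0.9768  0.214 ] [1.6401 0.194 ]
peg in tool min/max [0.0693 0.042  0.124 ] [0.0896 0.1581 0.1598]
0.04 44 x mid 0.0745719477536428 0.008812182461602758 z top 0.12439718373974398
0.05 177 x mid 0.07497323324244659 0.01126772285016471 z top 0.12396249522313521
0.06 170 x mid 0.0749811135237352 0.011258006374378543 z top 0.12517630334532628
0.07 165 x mid 0.07587018919955033 0.011394325955487186 z top 0.1274331465641664
0.08 166 x mid 0.07591466292392973 0.011440763344215357 z top 0.12937529313368729
0.09 163 x mid 0.07679947431640138 0.01153997846036893 z top 0.1309960013959972
0.1 154 x mid 0.07685667467067248 0.011562389292867944 z top 0.1332579204246196
0.11 160 x mid 0.07776320131652567 0.011715632143409371 z top 0.13397647030020784
0.12 147 x mid 0.07818910075382432 0.010866818254436625 z top 0.13606861062195397
0.13 152 x mid 0.07873900019191368 0.01182723844521738 z top 0.13864598133166822
0.14 387 x mid 0.07970543144875533 0.019035073723584164 z top 0.1325955269563485
eye [ 0.066  -0.0037 -0.0249] [ 0.1001  0.0023 -0.0108]
```

View pics/i.png

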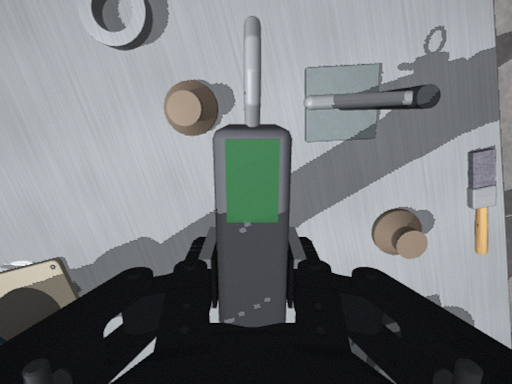

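View i shows the held thermometer with its eye at (252,65), and the peg from its tip at (310,102) to the post at (415,98), clear of it. The camera sees eye and peg together, so I can use the relative offset: -5.5 mm in x, turn -0.05 and down 134 mm. I'll line up before the tip.

```bash
python3 -m jog '[{"translation":[-0.3,0,4],"turn":-0.05},{"translation":[-0.55,0,9],"turn":-0.05},{"translation":[-0.55,0,12.5],"turn":-0.05},{"translation":[-0.55,0,13.5],"turn":-0.05},{"translation":[-0.55,0,13.5],"turn":-0.05},{"translation":[-0.55,0,13.5],"turn":-0.05},{"translation":[-0.55,0,13.5],"turn":-0.05}]'
python3 - <<'E'
from h import *
st,im,d,P=look("j",[])
q=sel(P,.5,.72,.18,.36,.235,.30); 
rt=R.from_quat(st["orientation"]).as_matrix()
T=(P.reshape(-1,3)-st["position"])@rt
q=T[(T[:,1]>.03)&(T[:,1]<.16)&(abs(T[:,0]-.075)<.03)&(abs(T[:,2])<.03)];print("peg",q.min(0),q.max(0))
for y in np.arange(.05,.15,.02):
    s=q[abs(q[:,1]-y)<.005]
    if len(s)>5: print(round(y,3),len(s),"x mid",(s[:,0].min()+s[:,0].max())/2,np.ptp(s[:,0]),"z top",s[:,2].min())
q=T[(abs(T[:,1])<.012)&(T[:,2]<.03)&(T[:,2]>-.04)&(T[:,0]<.12)&(T[:,0]>.066)];print("eye",q.min(0),q.max(0))
E
```

```text
time: 16.0
position: [0.5204, 0.1985, 0.2661]
orientation: [0.779, 0.626, 0.001, 0.0]
wrist_force: [-0.0, 0.1, -1.4]
gripper_width: 0.0293
grasp_force: 60.1
tcp [0.5204 0.1985 0.2661] [0.7795 0.6264 0.0013 0.0003] t 16.0
peg [ 0.0713  0.0455 -0.01  ] [0.0833 0.1143 0.0085]
0.05 787 x mid 0.07720477502833112 0.011766120695296936 z top -0.010032639193995732
0.07 685 x mid 0.0772337112936232 0.011759192860150758 z top -0.006647008980677656
0.09 628 x mid 0.07734941970950257 0.0117985905627091 z top -0.0028482105082512556
0.11 241 x mid 0.07730960916312253 0.011554429956094903 z top 0.0005421668653670018
eye [ 0.066  -0.0037 -0.025 ] [ 0.1002  0.0023 -0.0111]
```

The eye is now within 1 mm of the peg's line, so I'll thread it on.

```bash
python3 -m jog '[{"translation":[-0.1,1.5,0.1],"turn":0},{"translation":[-0.1,3.5,0.2],"turn":0},{"translation":[-0.1,5,0.3],"turn":0},{"translation":[-0.1,6.2,0.5],"turn":0},{"translation":[-0.1,7.4,0.7],"turn":0},{"translation":[-0.1,8.6,0.9],"turn":0},{"translation":[-0.1,9.6,1.1],"turn":0},{"translation":[-0.1,9.6,1.3],"turn":0},{"translation":[-0.1,9.6,1.4],"turn":0},{"translation":[-0.1,9.6,1.4],"turn":0},{"translation":[-0.1,9.6,1.4],"turn":0}]'
python3 - <<'E'
from h import *
st,im,d,P=look("k",[])
rt=R.from_quat(st["orientation"]).as_matrix()
T=(P.reshape(-1,3)-st["position"])@rt
for a,b in((-.045,-.01),(.01,.04)):
    q=T[(T[:,1]>a)&(T[:,1]<b)&(abs(T[:,0]-.078)<.012)&(abs(T[:,2])<.03)];print("peg",q.min(0),q.max(0)) if len(q) else 0
E
```

```text
time: 17.42
position: [0.6129, 0.1768, 0.251]
orientation: [0.779, 0.627, 0.0, -0.0]
wrist_force: [-0.3, 0.3, -2.0]
gripper_width: 0.0297
grasp_force: 60.1
tcp [0.6129 0.1768 0.251 ] [ 0.7794  0.6265  0.0001 -0.0001] t 17.425
peg [ 0.0726 -0.045  -0.0252] [ 0.0846 -0.01   -0.0125]
peg [ 0.0726  0.01   -0.0149] [ 0.0847  0.04   -0.0031]
```

View pics/k.png

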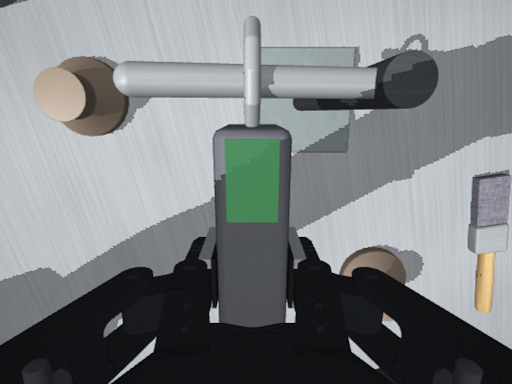

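View k shows the peg from (120,77) to (430,80) passing through the eye at (252,70), with the wire almost resting on it and no wrist load. I'll release and lift straight up.

```bash
python3 -m jog '[{"translation":[0,0,0],"turn":0},{"translation":[0,0,0],"turn":0},{"translation":[0,0,0],"turn":0},{"translation":[0,0,0],"turn":0},{"translation":[0,0,0],"turn":0},{"translation":[0,0,-3],"turn":0},{"translation":[0,0,-7],"turn":0},{"translation":[0,0,-12],"turn":0},{"translation":[0,0,-16],"turn":0},{"translation":[0,0,-16],"turn":0},{"translation":[0,0,-16],"turn":0},{"translation":[0,0,-16],"turn":0}]' 0 60
for i in 1 2 3 4; do python3 -m jog '[{"translation":[0,0,0],"turn":0},{"translation":[0,0,0],"turn":0},{"translation":[0,0,0],"turn":0},{"translation":[0,0,0],"turn":0},{"translation":[0,0,0],"turn":0},{"translation":[0,0,0],"turn":0},{"translation":[0,0,0],"turn":0},{"translation":[0,0,0],"turn":0},{"translation":[0,0,0],"turn":0},{"translation":[0,0,0],"turn":0},{"translation":[0,0,0],"turn":0},{"translation":[0,0,0],"turn":0},{"translation":[0,0,0],"turn":0},{"translation":[0,0,0],"turn":0},{"translation":[0,0,0],"turn":0},{"translation":[0,0,0],"turn":0},{"translation":[0,0,0],"turn":0},{"translation":[0,0,0],"turn":0},{"translation":[0,0,0],"turn":0},{"translation":[0,0,0],"turn":0}]'; done | tail -6
python3 - <<'E'
from h import *
import time
a,_=cams.read_camera("scene");print(spotter.place_of("scene","lens")[:1],spotter.place_of("scene","eye")[:1])
for i in range(3): b,_=cams.read_camera("scene");print(np.abs(a[150:300,270:370].astype(int)-b[150:300,270:370]).max())
w,_=cams.read_camera("wrist")
cv2.imwrite("pics/l.png",np.hstack([cv2.resize(b[160:310,250:400],(400,400)),cv2.resize(w,(400,400))]))
print(ctrl.read_state()["time"])
E
```

```text
time: 18.98
position: [0.6125, 0.1766, 0.4092]
orientation: [0.779, 0.626, -0.001, -0.001]
wrist_force: [0.6, 0.5, -1.0]
gripper_width: 0.0856
grasp_force: 0.0
time: 28.98
position: [0.6132, 0.1766, 0.4108]
orientation: [0.78, 0.626, 0.0, -0.0]
wrist_force: [0.2, 0.1, -0.3]
gripper_width: 0.0854
grasp_force: 0.0
[{'centre': [305.6, 251.2], 'confidence': 0.86}] [{'centre': [313.3, 223.4], 'confidence': 0.6}]
17
14
17
29.325
```

View pics/l.png

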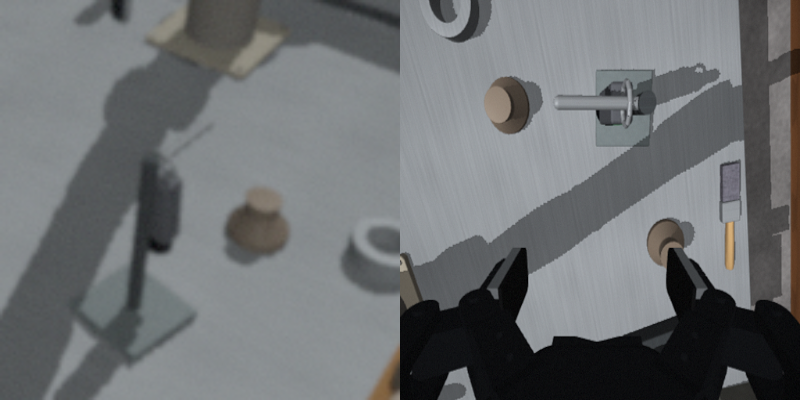

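The thermometer hangs lens down on the peg, near the post (left half, (160,205)), and nothing else has moved. I'll wait a little more and confirm that it is still before handing in.

```bash
cat > w.py <<'E'
from h import *
f=[cams.read_camera("wrist")[0][40:170,80:340].astype(int) for i in range(8)]
print([round(float((cv2.blur(np.float32(a),(5,5))-cv2.blur(np.float32(f[0]),(5,5))).__abs__().max()),1) for a in f[1:]]); np.save("/tmp/w%d.npy"%int(ctrl.read_state()["time"]),f[0])
E
python3 w.py
python3 -m jog '[{"translation":[0,0,0],"turn":0},{"translation":[0,0,0],"turn":0},{"translation":[0,0,0],"turn":0},{"translation":[0,0,0],"turn":0},{"translation":[0,0,0],"turn":0},{"translation":[0,0,0],"turn":0},{"translation":[0,0,0],"turn":0},{"translation":[0,0,0],"turn":0},{"translation":[0,0,0],"turn":0},{"translation":[0,0,0],"turn":0},{"translation":[0,0,0],"turn":0},{"translation":[0,0,0],"turn":0},{"translation":[0,0,0],"turn":0},{"translation":[0,0,0],"turn":0},{"translation":[0,0,0],"turn":0},{"translation":[0,0,0],"turn":0}]' >/dev/null
python3 w.py
python3 -c "
from plant import ctrl
print(ctrl.read_state()['time']);print(ctrl.job_done())"
```

```text
[1.6, 1.8, 2.4, 1.8, 2.4, 2.5, 1.9]
[1.7, 1.8, 3.0, 2.8, 1.9, 1.8, 1.8]
32.125
the job is handed in; nothing more can be done
None
```

The job is handed in at about 32 s: I aimed the thermometer at the spot for about 2 s (about 80 mm away, roughly 1 mm off centre by my measurements), then hung it by its eye on the peg, where it slid down next to the post and hangs still, lens down; I saw no contact with the die and nothing else moved.

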